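# Sort the craft table into its tins

## Task

Tidy the craft table: stand both glue sticks upright in the round tin, put both wooden building blocks (the plain brick and the bridge) the same way up as they are now into the deep rectangular tub, each flat on its floor and not one on the other, and lay the board eraser felt side down, flat on the floor of the long shallow tray. Do not shift or tip the little potted plant that stands among them.

Things in the scene. Friction and masses are not known exactly. Their poses are not given: they have to be found in the camera images.
- glue_a: glue stick standing upright, white tube with a grey cap (the top third), a smooth cylinder 28 mm in diameter and 95 mm tall, 40 g; origin at the centre of its underside, z up along its axis. The two glue sticks are alike.
- glue_b: the other glue stick, the same: 28 mm in diameter, 95 mm tall, 40 g; origin at the centre of its underside, z up along its axis
- brick: plain wooden building brick, 55 mm long (x) by 28 mm wide (y) by 28 mm high (z), 40 g, lying flat; origin at the centre of its underside
- bridge: wooden bridge block with an arched opening through it along y, 55 mm long (x) by 28 mm wide (y) by 35 mm high (z), 40 g, standing on its two legs; the opening is 27 mm wide and about 20 mm high; its two y faces are flat; origin at the centre of its underside, on the table plane between the legs
- board_eraser: board eraser, 100 mm long (x) by 45 mm wide (y) by 31 mm high (z), 70 g, rigid: dark felt below (13 mm), grey plastic back above (18 mm), lying felt down; origin at the centre of its underside
- round_tin: open round galvanised tin, fixed to the table: 116 mm outer and 108 mm inner diameter, 60 mm high, inner floor 4 mm above the table; origin at the centre of its underside, z up
- tub: open deep rectangular galvanised tub, fixed to the table: 150 mm (x) by 130 mm (y) outside, 140 mm by 120 mm inside, 45 mm high, inner floor 5 mm above the table; origin at the centre of its underside
- long_tray: open long shallow galvanised tray, fixed to the table: 170 mm (x) by 85 mm (y) outside, 162 mm by 77 mm inside, only 18 mm high, inner floor 4 mm above the table; origin at the centre of its underside
- plant: small green succulent in a terracotta pot, loose, 66 mm across at the rim and about 80 mm high overall; to be left alone; origin at the centre of its underside

How it is judged:
By the outcome, as a careful person would: the job done as asked, in the order asked, and still so for the second after the job is handed in, with the robot touching nothing.
It also fails if it takes over 136 s, if anything falls off the work surface, if the arm or the gripper's body presses on something with over 40 N, if the wrist force passes 120 N, or if a joint passes its speed limit or range.

## Robot

A 7-joint arm with a two-finger parallel gripper is mounted at the origin on the work surface. World frame = base frame: x ahead of the robot, y to its left, z up, the work surface at z = 0. Lengths are in m, angles in rad, forces in N, time in s.
With the tool pointing down it reaches from about 0.425 to 0.925 m from the base axis. Payload 6.8 kg.
Tool frame: the origin (TCP) lies at the very end of the fingers, on their centre line; the grasp point (between the pads) lies 19 mm behind it; z points along the fingers, y is the line along which they close (so a half turn about z gives the same grasp; the last joint's range is limited). The gripper opens to 85 mm and grips with 20 to 120 N. Pads are 22 mm wide; open, the fingers measure 114 mm over their backs; the gripper's body (76 mm by 85 mm) begins 54 mm behind the grasp point. The pads swing forward as they close: fully open they stand 13 mm farther back than shut.
Start: joints at [-1.244, 0.477, 0.022, 1.555, -0.011, 1.109, -0.083], TCP at [0.284, 0.612, 0.231] pointing down, gripper open.
Joint ranges: [-2.96, 2.96], [-0.34, 2.1], [-1.41, 1.46], [0.24, 2.44], [-1.37, 4.51], [0.17, 1.92], [-2.96, 2.96]. Speed limits (rad/s): [2.39, 2.39, 3.14, 3.14, 3.14, 3.14, 3.14].

## Interface

Orientations are given as a unit quaternion [w, x, y, z].
In Python, from station import get_obs, read_camera, hand_in gives the robot as it stands.
- The arm moves only by the tool arm_command, never from a script. Its argument "commands" is one flat list of numbers, 7 for each row, row after row: the shift along the tool's x, y, z in m, then the turn, a rotation vector about the tool's x, y, z in degrees, then the opening, from 0 (shut) to 1 (fully open). In form: [tx, ty, tz, rx, ry, rz, fingers, tx, ty, tz, rx, ry, rz, fingers, ...]. A call has 1 to 8 rows; each row is the pose to reach, as a shift and turn from the pose commanded when the call began, along the tool's axes at that moment; what a row does not reach only later rows make up. A row lasts 1/10 s, in which the tool goes at most 50 mm and 8.59 degrees, less where a joint would pass 70% of its speed; a pose out of reach is approached as far as the arm can. A call with a gripper value outside its range is refused whole. The fingers move at their own pace and stop on an object; "force" is the grip in N (left out, the last holds). Time passes only in rows, so rows that repeat a pose let the fingers close. It gives the time, the measured TCP pose, the force, the opening and the grip force at its end, in the units of the state.
- get_obs(): the state, without advancing time (a new reading comes with each control period).
- read_camera(name): name is "scene" or "top"; returns a dict with "img" (384x512x3 uint8, red, green, blue), "camera_matrix" (3x3 intrinsics, pixels), "pose" (4x4, takes a point from camera to world coordinates). Camera axes: x right, y down, z forward; pixel columns grow to the right and rows downward; lengths in m; the calibration is good to about 2 mm. A picture is of the moment at which its call begins. There is no depth.
- hand_in(): hands the job in; it is judged then, once.
The state is a dict: "t": time; "q": joint angles; "joint_vel": joint speeds; "joint_torque": joint torques, N m; "eef_pos": TCP position; "tool_rot": TCP orientation; "contact_force": force on the tool from outside, world axes, zero at the start; "torque": the same for the moment, N m; "gripper_width": opening from 0.0 (shut) to 1.0 (fully open); "grasp_force": force on a finger pad.
Only numpy, scipy, OpenCV 4.12 (cv2) and the standard library are available. Lean on these libraries where they do the work, as an engineer would, in place of code of your own. Each camera call takes 0.05 s, during which the arm holds its last target. There are 200 camera calls.

## Working session

There is one attempt and no reset: what is moved stays moved. The work goes in short steps, Python scripts to look and compute and a tool call to move; the robot and the scene stay as the last step left them, time stands still between calls to the robot, and variables do not carry over. Pictures are saved under pics/ and viewed, at most 14 in all, crops included, and the job is handed in when it is done.

Besides the shell and the picture viewer there is one more tool, called after "Call:" as name(argument=value, ...) on one line, values as JSON. arm_command: Moves the arm, as the interface text tells. Its arguments: {"type":"object","properties":{"commands":{"type":"array","items":{"type":"number"}},"force":{"type":"number"}},"required":["commands"]}

```bash
mkdir -p pics; ls; python3 - <<'E'
from station import get_obs, read_camera
import cv2
o=get_obs(); print({k:(o[k]) for k in('t','eef_pos','tool_rot','gripper_width','contact_force')})
for n in('scene','top'):
    c=read_camera(n); cv2.imwrite(f'pics/{n}0.png',cv2.resize(c['img'][:,:,::-1],(800,600),interpolation=cv2.INTER_CUBIC)); print(n,c['camera_matrix'].tolist(),c['pose'].round(4).tolist())
E
```

```text
pics
{'t': 0.0, 'eef_pos': array([0.2841024 , 0.61164748, 0.23031746]), 'tool_rot': array([-1.18903570e-04,  2.15676911e-01,  9.76464344e-01, -9.16581704e-04]), 'gripper_width': 0.9994764871565704, 'contact_force': array([-0.41596828,  0.47797555, -0.78175835])}
scene [[479.10613145137916, 0.0, 259.75171309812526], [0.0, 479.10613145137916, 188.50978746590042], [0.0, 0.0, 1.0]] [[0.3127, 0.7169, -0.6231, 1.2931], [0.9498, -0.2431, 0.1969, -0.2497], [-0.0103, -0.6534, -0.757, 0.9702], [0.0, 0.0, 0.0, 1.0]]
top [[453.7318938294356, 0.0, 249.01558293586876], [0.0, 453.7318938294356, 190.11412261567682], [0.0, 0.0, 1.0]] [[-0.0149, -0.9954, 0.0944, 0.4217], [-0.9999, 0.0142, -0.008, 0.0093], [0.0066, -0.0945, -0.9955, 1.479], [0.0, 0.0, 0.0, 1.0]]
```

View pics/scene0.png

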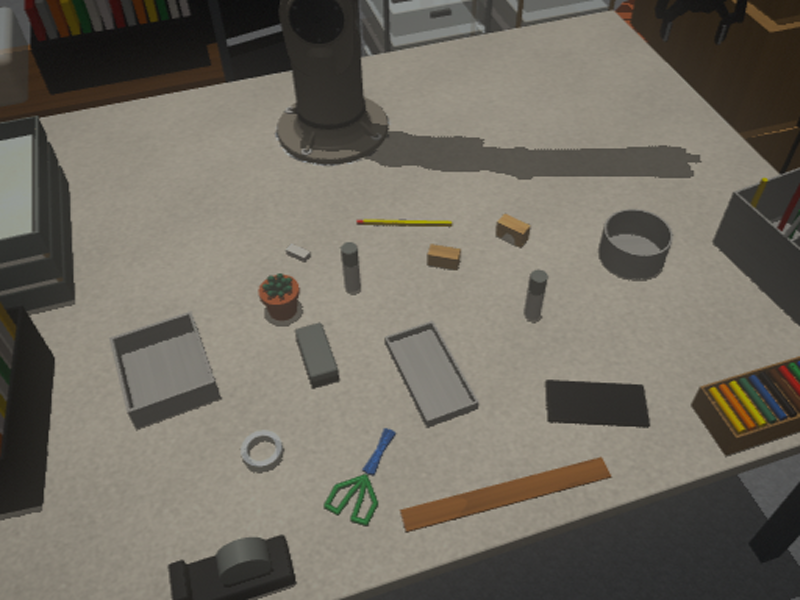

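View pics/top0.png

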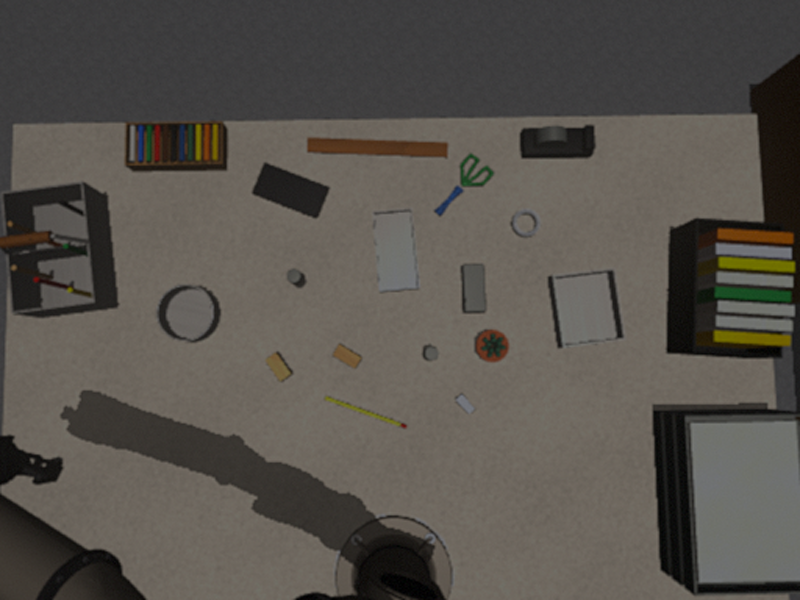

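The top view shows the tin at (190,313), the glue sticks at (295,277) and (430,352), the blocks at (278,366) and (347,355), and the eraser at (473,288). It also shows the tray at (396,251), the tub at (585,309) and the plant at (491,345). In the scene view, the block at (513,230) shows the arch. Next I'll take enlarged crops.

```bash
cat >h.py <<'E'
import numpy as np, cv2
from station import get_obs, read_camera
def ray(c,u,v,z):
    d=c['pose'][:3,:3]@np.linalg.inv(c['camera_matrix'])@[u,v,1]; o=c['pose'][:3,3]
    return o+d*(z-o[2])/d[2]
def proj(c,P):
    P=np.atleast_2d(P); R=c['pose'][:3,:3]; q=(P-c['pose'][:3,3])@R@c['camera_matrix'].T
    return q[:,:2]/q[:,2:]
def crop(c,x0,y0,x1,y1,s,name,gain=2):
    im=cv2.convertScaleAbs(c['img'][y0:y1,x0:x1,::-1],alpha=gain)
    im=cv2.resize(im,None,fx=s,fy=s,interpolation=cv2.INTER_CUBIC); cv2.imwrite('pics/'+name,im); return im
E
python3 - <<'E'
from h import *
c=read_camera('top')
a=crop(c,95,125,255,250,5,'ta.png'); b=crop(c,230,125,405,240,4.5,'tb.png')
c=read_camera('scene'); crop(c,200,130,440,270,3.3,'sa.png')
E
```

```text
(no output)
```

View pics/ta.png

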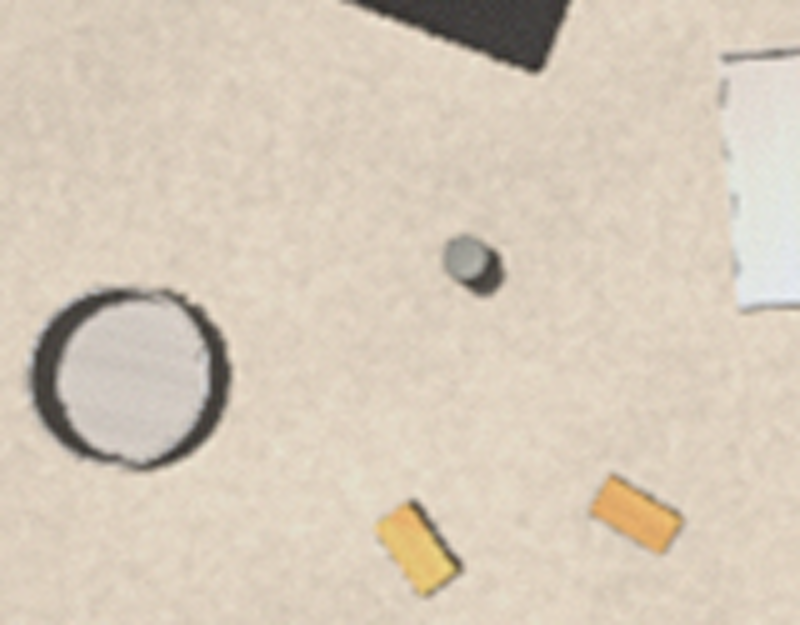

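View pics/tb.png

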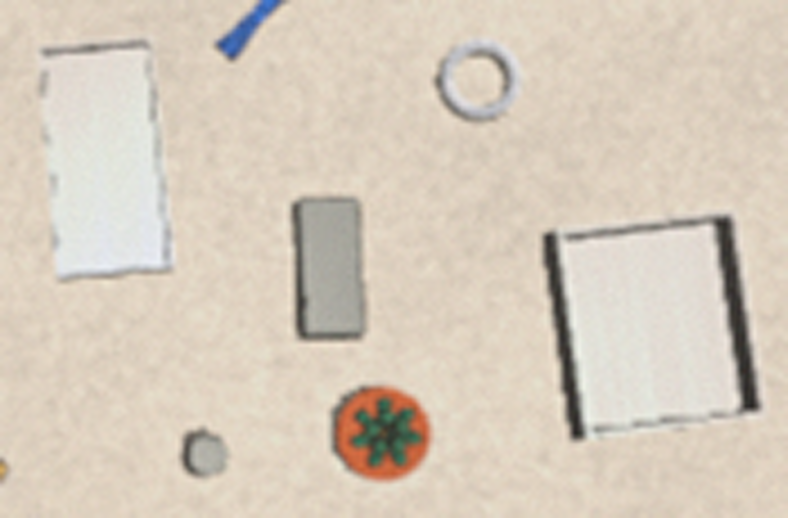

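View pics/sa.png

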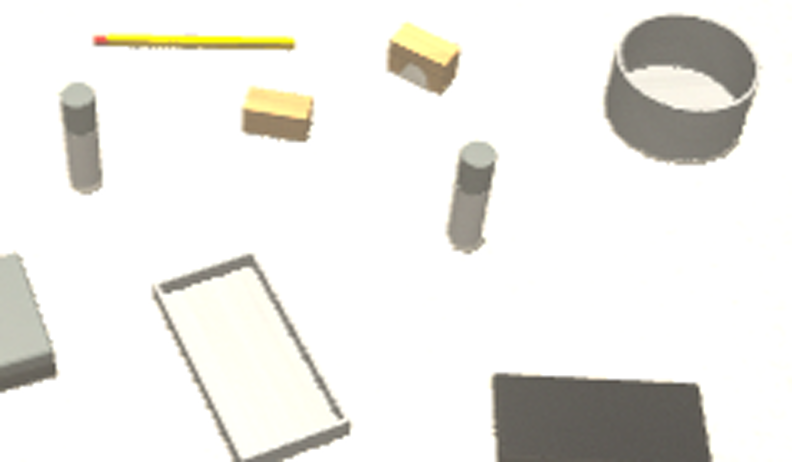

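Bridge at ta (417,548), brick at ta (636,514), glue_a's cap at ta (467,259) and glue_b's cap at tb (207,453). I'll compute the poses and check them with model overlays in both cameras.

```bash
cat >m.py <<'E'
from h import *
def box(p,yaw,l,w,z0,z1):
    R=np.array([[np.cos(yaw),-np.sin(yaw)],[np.sin(yaw),np.cos(yaw)]])
    q=np.array([[1,1],[-1,1],[-1,-1],[1,-1]])*[l/2,w/2]@R.T+p[:2]
    return [np.c_[q,np.full(4,z)] for z in(z0,z1)]
def cyl(p,r,z0,z1):
    t=np.linspace(0,2*np.pi,40,endpoint=False); q=np.c_[np.cos(t),np.sin(t)]*r+p[:2]
    return [np.c_[q,np.full(40,z)] for z in(z0,z1)]
E
python3 - <<'E'
from m import *
c=read_camera('top'); s=read_camera('scene')
A=lambda x,y,z: ray(c,95+(x+.5)/5-.5,125+(y+.5)/5-.5,z)
B=lambda x,y,z: ray(c,230+(x+.5)/4.5-.5,125+(y+.5)/4.5-.5,z)
def rect(f,pts,z):
    P=np.array([f(x,y,z) for x,y in pts]); ctr=P.mean(0)
    e=[P[(i+1)%4]-P[i] for i in range(4)]; L=[np.linalg.norm(v) for v in e]
    k=0 if L[0]+L[2]>L[1]+L[3] else 1
    v=e[k]-e[k+2]; yaw=np.arctan2(v[1],v[0])%np.pi
    return ctr,yaw,np.round(L,3)
M={}
for n,f,pts,z,l,w in [('brick',A,[(612,475),(683,520),(664,553),(590,510)],.028,.055,.028),('bridge',A,[(377,527),(410,500),(460,570),(427,597)],.035,.055,.028),
 ('eraser',B,[(302,200),(358,199),(364,336),(304,337)],.031,.1,.045),('tray',B,[(42,50),(148,42),(172,268),(58,278)],.018,.17,.085),('tub',B,[(545,234),(731,216),(760,410),(575,438)],.045,.15,.13)]:
    p,y,L=rect(f,pts,z); print(n,p.round(4),round(np.degrees(y),1),L, 'r',np.hypot(*p[:2]).round(3)); M[n]=box(p,y,l,w,0,z)
for n,f,pt,z,r in [('ga',A,(467,259),.095,.014),('gb',B,(207,453),.095,.014),('tin',A,(131,377),.06,.058),('plant',B,(382,433),.055,.033)]:
    p=f(*pt,z); print(n,p.round(4),'r',np.hypot(*p[:2]).round(3)); M[n]=cyl(p,r,0,z)
def draw(cam,x0,y0,x1,y1,k,name,g):
    im=crop(cam,x0,y0,x1,y1,k,name,g)
    for n in M:
        for q,col in zip(M[n],[(255,0,0),(0,0,255)]):
            cv2.polylines(im,[np.round(((proj(cam,q)+.5-[x0,y0])*k-.5)*8).astype(int)],True,col,1,cv2.LINE_AA,3)
    return im
t=draw(c,90,125,410,245,2.5,'x.png',2); u=draw(s,60,130,440,280,2.1,'y.png',1.3)
u=cv2.copyMakeBorder(u,0,0,0,2,0); im=np.vstack([t,u]) if t.shape[1]==u.shape[1] else None
print(t.shape,u.shape); cv2.imwrite('pics/ov.png',im)
E
```

```text
brick [0.441  0.0854 0.028 ] 58.1 [0.054 0.024 0.055 0.026] r 0.449
bridge [0.4215 0.2236 0.035 ] 35.3 [0.027 0.055 0.027 0.055] r 0.477
eraser [ 0.576  -0.1773  0.031 ] 0.2 [0.04  0.098 0.043 0.098] r 0.603
tray [ 0.6589 -0.0167  0.018 ] 4.1 [0.077 0.166 0.082 0.167] r 0.659
tub [ 0.5313 -0.401   0.045 ] 6.1 [0.133 0.139 0.132 0.145] r 0.666
ga [0.598  0.1849 0.095 ] r 0.626
gb [ 0.4444 -0.0811  0.095 ] r 0.452
tin [0.531  0.3996 0.06  ] r 0.665
plant [ 0.4571 -0.206   0.055 ] r 0.501
(300, 800, 3) (315, 800, 3)
```

View pics/ov.png

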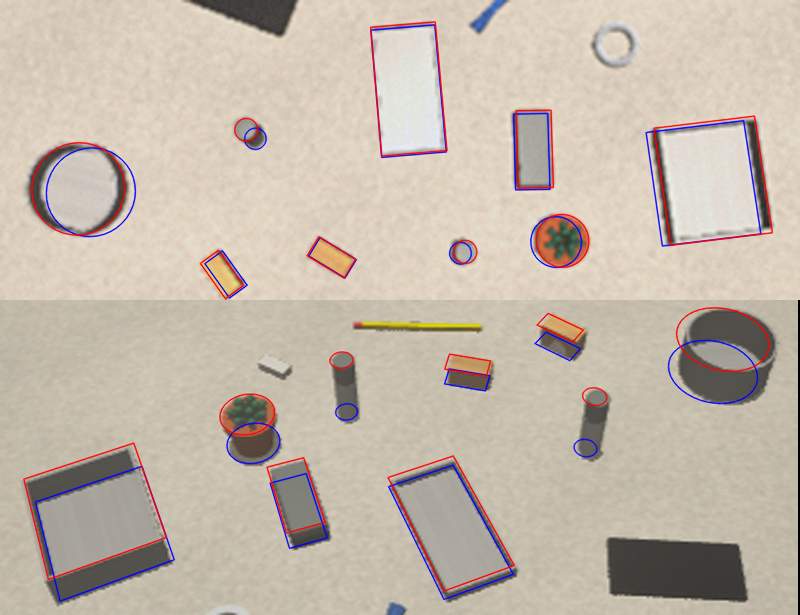

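Most outlines fit, but the tin and tub need correcting because some outer walls were taken for rim. I'll fit silhouettes in both views.

```bash
cat >fit.py <<'E'
from m import *
from scipy.optimize import minimize
OBJ={'brick':(.441,.0854,58.1,.055,.028,.028),'bridge':(.4215,.2236,35.3,.055,.028,.035),'eraser':(.576,-.1773,.2,.1,.045,.031),
'tray':(.6589,-.0167,4.1,.17,.085,.018),'tub':(.5313,-.4,6.1,.15,.13,.045),'ga':(.598,.1849,.095),'gb':(.4444,-.0811,.095),'tin':(.531,.405,.06)}
def shape(n,v):
    o=OBJ[n]
    if len(o)==6: return np.vstack(box(v[:2],v[2],o[3],o[4],0,o[5]))
    return np.vstack(cyl(v[:2],.058 if n=='tin' else .014,0,o[2]))
def fit(n,cams):
    o=OBJ[n]; v0=np.array([o[0],o[1],np.radians(o[2]) if len(o)==6 else 0]); D=[]; S=6
    for c in cams:
        q=proj(c,shape(n,v0)); a=np.floor(q.min(0)-6).astype(int); b=np.ceil(q.max(0)+6).astype(int)
        r=cv2.resize(c['img'][a[1]:b[1],a[0]:b[0]],None,fx=S,fy=S,interpolation=cv2.INTER_CUBIC).astype(float)
        bg=np.median(np.vstack([r[:9].reshape(-1,3),r[-9:].reshape(-1,3)]),0)
        d=np.abs(r-bg).sum(2); hi=np.percentile(d,90); m=(d>max(.35*hi,25)).astype(np.uint8)
        k,_=cv2.findContours(m,cv2.RETR_EXTERNAL,cv2.CHAIN_APPROX_NONE)
        k=[x for x in k if cv2.contourArea(x)>30*S]
        # components touching the expected hull
        h=cv2.convexHull(((q+.5-a)*S).astype(np.float32))
        k=[x for x in k if cv2.pointPolygonTest(h,tuple(map(float,x[:,0].mean(0))),True)>-3]
        m=np.zeros_like(m); cv2.fillPoly(m,[cv2.convexHull(np.vstack(k))],1); D.append((c,a,m))
    def cost(p,full=False):
        v=v0+p*[.01,.01,.2]; R=[]
        for c,a,m in D:
            t=np.zeros_like(m); h=cv2.convexHull(((proj(c,shape(n,v))+.5-a)*S-.5).astype(np.float32))
            cv2.fillPoly(t,[np.round(h*16).astype(int)],1,shift=4); R.append((t!=m).sum()/max(1,(t|m).sum()))
        return R if full else sum(R)
    b=minimize(cost,np.zeros(3),method='Nelder-Mead',options=dict(initial_simplex=np.vstack([np.zeros(3),np.eye(3)*.6])-.1))
    v=v0+b.x*[.01,.01,.2]; return v[:2],np.degrees(v[2]),cost(b.x,True)
E
python3 - <<'E'
from fit import *
C=[read_camera('top'),read_camera('scene')]
for n in OBJ:
    print(n,*[(p.round(4),round(y,1),np.round(e,2)) for p,y,e in (fit(n,C),fit(n,C[:1]),fit(n,C[1:]))])
E
```

```text
brick (array([0.4421, 0.0878]), np.float64(56.4), array([0.2 , 0.11])) (array([0.4415, 0.0862]), np.float64(56.4), array([0.19])) (array([0.4447, 0.0889]), np.float64(58.1), array([0.04]))
bridge (array([0.4238, 0.2274]), np.float64(32.1), array([0.21, 0.09])) (array([0.4215, 0.225 ]), np.float64(32.6), array([0.19])) (array([0.4259, 0.2281]), np.float64(31.9), array([0.05]))
eraser (array([ 0.5785, -0.1749]), np.float64(1.7), array([0.11, 0.07])) (array([ 0.5766, -0.1766]), np.float64(1.7), array([0.1])) (array([ 0.5805, -0.1748]), np.float64(2.0), array([0.05]))
tray (array([ 0.6614, -0.0161]), np.float64(4.9), array([0.04, 0.06])) (array([ 0.6591, -0.0162]), np.float64(4.7), array([0.02])) (array([ 0.665 , -0.0152]), np.float64(4.6), array([0.03]))
tub (array([ 0.5347, -0.4041]), np.float64(6.4), array([0.04, 0.04])) (array([ 0.5321, -0.4045]), np.float64(5.8), array([0.02])) (array([ 0.5368, -0.4035]), np.float64(6.2), array([0.03]))
ga (array([0.6009, 0.1876]), np.float64(-7.3), array([0.18, 0.14])) (array([0.5998, 0.186 ]), np.float64(-1.8), array([0.15])) (array([0.6036, 0.1878]), np.float64(-7.3), array([0.11]))
gb (array([ 0.4467, -0.08  ]), np.float64(-9.5), array([0.25, 0.08])) (array([ 0.4433, -0.0816]), np.float64(-0.6), array([0.24])) (array([ 0.4475, -0.0794]), np.float64(-5.9), array([0.08]))
tin (array([0.536 , 0.4087]), np.float64(-5.6), array([0.07, 0.04])) (array([0.5332, 0.4062]), np.float64(-2.6), array([0.03])) (array([0.5373, 0.41  ]), np.float64(-12.0), array([0.02]))
```

```bash
cat >plan.py <<'E'
import sys
from h import *
from scipy.spatial.transform import Rotation as Ro
# args: x,y,z,yaw (closing direction, deg) ...
o=get_obs(); w=o['tool_rot']; R=Ro.from_quat(np.r_[w[1:],w[0]]).as_matrix(); p=o['eef_pos']
yaw=np.degrees(np.arctan2(R[1,1],R[0,1]))
print('t',round(o['t'],2),'p',p.round(4),'yaw',round(yaw,1),'grip',round(o['gripper_width'],3),round(o['grasp_force'],1),'F',o['contact_force'].round(1),'q7',round(o['q'][6],2),'tilt',round(np.degrees(np.arccos(-R[2,2])),2))
for a in sys.argv[1:]:
    x,y,z,g=map(float,a.split(',')); d=R.T@(np.array([x,y,z])-p); r=-((g-yaw+90)%180-90)
    print(a,'->',d.round(4),'rz',round(r,1))
E
python3 plan.py .601,.187,.2,65 .601,.187,.062,65
```

```text
t 0.4 p [0.2843 0.6121 0.2312] yaw 65.1 grip 0.999 0.0 F [ 0.4 -0.4 -0. ] q7 -0.08 tilt 0.01
.601,.187,.2,65 -> [-0.4663 -0.2522  0.0313] rz 0.1
.601,.187,.062,65 -> [-0.4663 -0.2521  0.1693] rz 0.1
```

Call:
arm_command(commands=[-0.04,-0.02,0.0,0,0,0,1,-0.08,-0.044,0,0,0,0,1,-0.12,-0.066,0.0,0,0,0,1,-0.16,-0.088,0,0,0,0,1,-0.2,-0.11,0,0,0,0,1,-0.24,-0.13,0,0,0,0,1,-0.28,-0.152,0,0,0,0,1,-0.32,-0.174,0,0,0,0,1], force=30)

```text
t: 1.2
eef_pos: [0.5022, 0.3181, 0.2316]
tool_rot: [0.0, 0.216, 0.976, 0.0]
contact_force: [1.4, 0.6, -0.4]
gripper_width: 0.997
grasp_force: 0.0
```

Call:
arm_command(commands=[-0.04,-0.02,0.01,0,0,0,1,-0.08,-0.04,0.02,0,0,0,1,-0.12,-0.06,0.03,0,0,0,1,-0.146,-0.078,0.03,0,0,0,1,-0.146,-0.078,0.03,0,0,0,1])

```text
t: 1.7
eef_pos: [0.6034, 0.1806, 0.2011]
tool_rot: [0.001, 0.22, 0.976, -0.002]
contact_force: [0.0, -0.3, 0.3]
gripper_width: 1.003
grasp_force: 0.0
```

```bash
python3 plan.py .601,.187,.062,65; python3 - <<'E'
from h import *
C=read_camera('scene'); D=read_camera('top')
o=get_obs(); p=o['eef_pos']
s=proj(C,p)[0].astype(int); a=crop(C,s[0]-60,s[1]-50,s[0]+60,s[1]+100,4,'g1.png',1.4)
cv2.imwrite('pics/g1.png',a)
E
```

```text
t 1.7 p [0.6034 0.1806 0.2011] yaw 64.6 grip 1.003 0.0 F [ 0.  -0.3  0.3] q7 0.81 tilt 0.21
.601,.187,.062,65 -> [0.0053 0.0051 0.139 ] rz -0.4
```

View pics/g1.png

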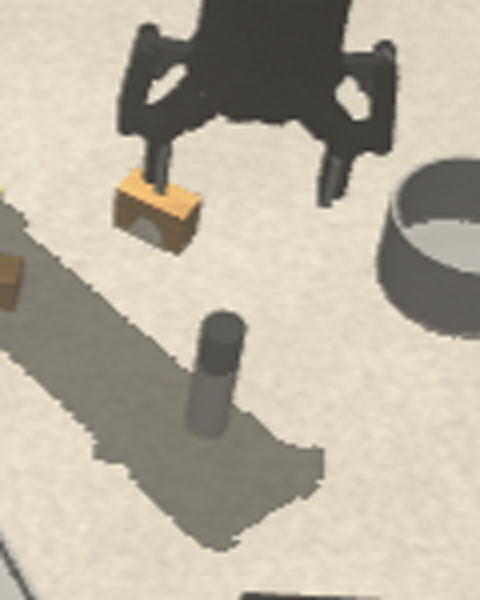

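The finger tips at (160,190) and (327,203) straddle the expected TCP pixel (240,200), so the scene calibration agrees. The stick stands below at (215,375). Descending to grasp.

Call:
arm_command(commands=[0.005,0.005,0.03,0,0,0,1,0.005,0.005,0.06,0,0,0,1,0.005,0.005,0.09,0,0,0,1,0.005,0.005,0.115,0,0,0,1,0.005,0.005,0.13,0,0,0,1,0.005,0.005,0.138,0,0,0,1,0.005,0.005,0.138,0,0,0,1,0.005,0.005,0.138,0,0,0,0.4])

```text
t: 2.6
eef_pos: [0.5991, 0.1946, 0.0644]
tool_rot: [0.001, 0.216, 0.976, 0.001]
contact_force: [0.6, -0.0, -0.1]
gripper_width: 0.855
grasp_force: 0.0
```

Call:
arm_command(commands=[0,0,0,0,0,0,0.2,0,0,0,0,0,0,0.2,0,0,0,0,0,0,0.2,0,0,0,0,0,0,0.2,0,0,0,0,0,0,0.2,0,0,0,0,0,0,0.2,0,0,0,0,0,0,0.2,0,0,0,0,0,0,0.2])

```text
t: 3.4
eef_pos: [0.5989, 0.1939, 0.0639]
tool_rot: [0.0, 0.216, 0.976, 0.0]
contact_force: [-0.8, -1.0, 6.8]
gripper_width: 0.323
grasp_force: 29.4
```

```bash
python3 plan.py .601,.187,.062,65 .557,.398,.2,65 .557,.398,.066,65
```

```text
t 3.4 p [0.5989 0.1939 0.0639] yaw 65.1 grip 0.323 29.4 F [-0.8 -1.   6.8] q7 0.82 tilt 0.06
.601,.187,.062,65 -> [-0.0048 -0.0054  0.0019] rz 0.1
.557,.398,.2,65 -> [ 0.1239  0.1675 -0.1361] rz 0.1
.557,.398,.066,65 -> [ 0.124   0.1674 -0.0021] rz 0.1
```

Call:
arm_command(commands=[0,0,-0.02,0,0,0,0.2,0,0,-0.06,0,0,0,0.2,0,0,-0.1,0,0,0,0.2,0.02,0.03,-0.13,0,0,0,0.2,0.045,0.06,-0.13,0,0,0,0.2,0.07,0.095,-0.13,0,0,0,0.2,0.095,0.13,-0.13,0,0,0,0.2,0.115,0.155,-0.13,0,0,0,0.2])

```text
t: 4.2
eef_pos: [0.5577, 0.3865, 0.1929]
tool_rot: [-0.001, 0.214, 0.977, 0.0]
contact_force: [-0.3, -0.5, 0.3]
gripper_width: 0.322
grasp_force: 29.7
```

Call:
arm_command(commands=[0.012,0.012,0,0,0,0,0.2,0.012,0.012,0,0,0,0,0.2,0.012,0.012,0,0,0,0,0.2,0.012,0.012,0,0,0,0,0.2])

```text
t: 4.6
eef_pos: [0.555, 0.3958, 0.1933]
tool_rot: [0.0, 0.218, 0.976, -0.001]
contact_force: [1.5, -0.3, -0.4]
gripper_width: 0.321
grasp_force: 29.8
```

```bash
python3 plan.py .557,.398,.069,65;  python3 - <<'E'
from h import *
C=read_camera('scene'); a=crop(C,340,60,490,200,4,'g2.png',1.5)
E
```

```text
t 4.6 p [0.555  0.3958 0.1933] yaw 64.9 grip 0.321 29.8 F [ 1.5 -0.3 -0.4] q7 0.48 tilt 0.1
.557,.398,.069,65 -> [-0.0007  0.0029  0.1243] rz -0.1
```

View pics/g2.png

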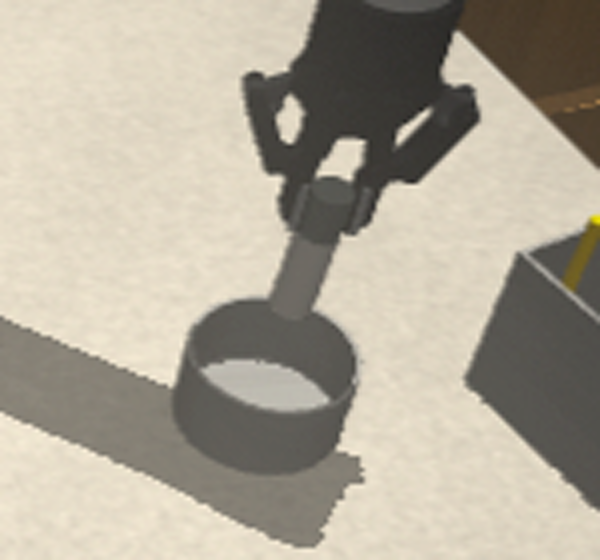

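The stick hangs straight in the fingers at (310,245), above the tin at (265,385). Lowering and releasing.

Call:
arm_command(commands=[0,0.003,0.03,0,0,0,0.2,0,0.003,0.06,0,0,0,0.2,0,0.003,0.09,0,0,0,0.2,0,0.003,0.11,0,0,0,0.2,0,0.003,0.12,0,0,0,0.2,0,0.003,0.124,0,0,0,0.2,0,0.003,0.124,0,0,0,0.2,0,0.003,0.124,0,0,0,0.2])

```text
t: 5.45
eef_pos: [0.5558, 0.402, 0.0707]
tool_rot: [0.001, 0.216, 0.976, 0.001]
contact_force: [-0.3, 0.1, -0.5]
gripper_width: 0.323
grasp_force: 29.7
```

Call:
arm_command(commands=[0,0,0,0,0,0,0.5,0,0,0,0,0,0,0.6,0,0,0,0,0,0,0.7,0,0,0,0,0,0,0.7,0,0,0,0,0,0,0.7,0,0,-0.03,0,0,0,0.7,0,0,-0.08,0,0,0,0.7,0,0,-0.13,0,0,0,1])

```text
t: 6.25
eef_pos: [0.5542, 0.4012, 0.1999]
tool_rot: [-0.001, 0.216, 0.976, -0.001]
contact_force: [0.7, 1.9, 0.0]
gripper_width: 0.851
grasp_force: 0.0
```

Call:
arm_command(commands=[0,0,0,0,0,0,1,0,0,0,0,0,0,1])

```text
t: 6.45
eef_pos: [0.5555, 0.4022, 0.2011]
tool_rot: [0.001, 0.216, 0.976, 0.001]
contact_force: [-0.3, 0.0, -1.4]
gripper_width: 1.0
grasp_force: 0.0
```

```bash
python3 plan.py .446,-.08,.2,65;  python3 - <<'E'
from h import *
C=read_camera('scene'); a=crop(C,340,60,490,200,4,'g3.png',1.5)
E
```

```text
t 6.45 p [0.5555 0.4022 0.2011] yaw 65.1 grip 1.0 0.0 F [-0.3  0.  -1.4] q7 0.48 tilt 0.2
.446,-.08,.2,65 -> [-1.038e-01 -4.835e-01 -3.000e-04] rz 0.1
```

View pics/g3.png

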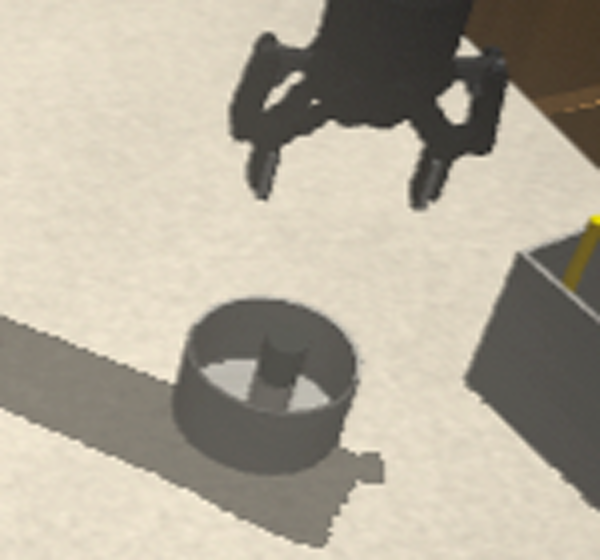

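glue_a's cap shows at (282,365) inside the tin, slanted the same way as an upright stick. On to glue_b.

Call:
arm_command(commands=[-0.01,-0.045,0,0,0,0,1,-0.02,-0.09,0,0,0,0,1,-0.03,-0.135,0,0,0,0,1,-0.04,-0.18,0,0,0,0,1,-0.05,-0.225,0,0,0,0,1,-0.06,-0.27,0,0,0,0,1,-0.07,-0.315,0,0,0,0,1,-0.08,-0.36,0,0,0,0,1])

```text
t: 7.3
eef_pos: [0.4738, 0.0396, 0.1977]
tool_rot: [-0.001, 0.216, 0.976, -0.001]
contact_force: [1.6, -0.8, -0.2]
gripper_width: 0.999
grasp_force: 0.0
```

Call:
arm_command(commands=[-0.01,-0.045,0,0,0,0,1,-0.02,-0.09,0,0,0,0,1,-0.024,-0.124,0,0,0,0,1,-0.024,-0.124,0,0,0,0,1,-0.024,-0.124,0,0,0,0,1,-0.024,-0.124,0,0,0,0,1])

```text
t: 7.9
eef_pos: [0.4451, -0.0799, 0.1985]
tool_rot: [-0.001, 0.215, 0.977, -0.0]
contact_force: [-0.2, 0.1, 0.6]
gripper_width: 1.002
grasp_force: 0.0
```

```bash
python3 plan.py .446,-.08,.064,65;  python3 - <<'E'
from h import *
for n in('scene','top'):
    C=read_camera(n); print(proj(C,[[.5575,.4,.099],[.5575,.4,.004],[.513,.418,.099]]))
    if n=='scene': print(((proj(C,[[.5575,.4,.099],[.5575,.4,.004]])-[340,60])*4).round())
E
```

```text
t 7.9 p [ 0.4451 -0.0799  0.1985] yaw 65.2 grip 1.002 0.0 F [-0.2  0.1  0.6] q7 1.25 tilt 0.09
.446,-.08,.064,65 -> [-0.0011  0.0003  0.1345] rz 0.2
[[412.06657557 143.87105475]
 [404.11045693 168.87628163]
 [409.52970381 131.35311571]]
[[288. 335.]
 [256. 436.]]
[[117.24404703 190.4087709 ]
 [125.48140383 193.14712624]
 [111.1263711  205.06700538]]
```

Call:
arm_command(commands=[-0.001,0,0.03,0,0,0,1,-0.001,0,0.06,0,0,0,1,-0.001,0,0.09,0,0,0,1,-0.001,0,0.115,0,0,0,1,-0.001,0,0.13,0,0,0,1,-0.001,0,0.134,0,0,0,1,-0.001,0,0.134,0,0,0,1,-0.001,0,0.134,0,0,0,0.4])

```text
t: 8.8
eef_pos: [0.4469, -0.0812, 0.0659]
tool_rot: [0.001, 0.215, 0.977, 0.0]
contact_force: [0.2, 0.1, 0.0]
gripper_width: 0.858
grasp_force: 0.0
```

Call:
arm_command(commands=[0,0,0,0,0,0,0.2,0,0,0,0,0,0,0.2,0,0,0,0,0,0,0.2,0,0,0,0,0,0,0.2,0,0,0,0,0,0,0.2,0,0,0,0,0,0,0.2,0,0,0,0,0,0,0.2,0,0,0,0,0,0,0.2])

```text
t: 9.6
eef_pos: [0.4467, -0.0815, 0.0659]
tool_rot: [0.001, 0.216, 0.976, 0.0]
contact_force: [-1.3, 0.9, 5.4]
gripper_width: 0.318
grasp_force: 29.2
```

```bash
python3 plan.py .513,.418,.2,65
```

```text
t 9.6 p [ 0.4467 -0.0815  0.0659] yaw 65.1 grip 0.318 29.2 F [-1.3  0.9  5.4] q7 1.37 tilt 0.06
.513,.418,.2,65 -> [ 0.1502  0.481  -0.1339] rz 0.1
```

Call:
arm_command(commands=[0,0,-0.02,0,0,0,0.2,0,0,-0.06,0,0,0,0.2,0,0,-0.1,0,0,0,0.2,0.01,0.03,-0.13,0,0,0,0.2,0.022,0.07,-0.134,0,0,0,0.2,0.034,0.11,-0.134,0,0,0,0.2,0.046,0.15,-0.134,0,0,0,0.2,0.058,0.19,-0.134,0,0,0,0.2])

```text
t: 10.4
eef_pos: [0.4735, 0.1168, 0.1995]
tool_rot: [0.0, 0.216, 0.976, 0.0]
contact_force: [0.9, 0.6, -0.4]
gripper_width: 0.317
grasp_force: 29.7
```

Call:
arm_command(commands=[0.012,0.04,0,0,0,0,0.2,0.024,0.08,0,0,0,0,0.2,0.036,0.12,0,0,0,0,0.2,0.048,0.16,0,0,0,0,0.2,0.06,0.2,0,0,0,0,0.2,0.072,0.24,0,0,0,0,0.2,0.085,0.27,0,0,0,0,0.2,0.092,0.285,0,0,0,0,0.2])

```text
t: 11.2
eef_pos: [0.5089, 0.4159, 0.1987]
tool_rot: [-0.001, 0.214, 0.977, 0.0]
contact_force: [-0.7, -0.2, -0.5]
gripper_width: 0.321
grasp_force: 29.7
```

Call:
arm_command(commands=[0,0.006,0,0,0,0,0.2,0,0.006,0,0,0,0,0.2,0,0.006,0,0,0,0,0.2,0,0.006,0,0,0,0,0.2])

```text
t: 11.6
eef_pos: [0.5135, 0.4157, 0.1995]
tool_rot: [0.0, 0.217, 0.976, -0.0]
contact_force: [0.1, 0.2, -0.1]
gripper_width: 0.317
grasp_force: 29.7
```

```bash
python3 plan.py .513,.418,.071,65
```

```text
t 11.6 p [0.5135 0.4157 0.1995] yaw 64.9 grip 0.317 29.7 F [ 0.1  0.2 -0.1] q7 0.41 tilt 0.05
.513,.418,.071,65 -> [0.0014 0.0019 0.1285] rz -0.1
```

Call:
arm_command(commands=[0.001,0,0.03,0,0,0,0.2,0.001,0,0.06,0,0,0,0.2,0.001,0,0.09,0,0,0,0.2,0.001,0,0.11,0,0,0,0.2,0.001,0,0.12,0,0,0,0.2,0.001,0,0.128,0,0,0,0.2,0.001,0,0.128,0,0,0,0.2,0.001,0,0.128,0,0,0,0.2])

```text
t: 12.4
eef_pos: [0.5125, 0.4186, 0.0723]
tool_rot: [0.0, 0.216, 0.976, 0.001]
contact_force: [-0.1, -0.2, -0.8]
gripper_width: 0.315
grasp_force: 29.8
```

Call:
arm_command(commands=[0,0,0,0,0,0,0.5,0,0,0,0,0,0,0.6,0,0,0,0,0,0,0.7,0,0,0,0,0,0,0.7,0,0,0,0,0,0,0.7,0,0,-0.03,0,0,0,0.7,0,0,-0.08,0,0,0,0.7,0,0,-0.13,0,0,0,1])

```text
t: 13.2
eef_pos: [0.5112, 0.4178, 0.202]
tool_rot: [-0.001, 0.216, 0.976, -0.001]
contact_force: [0.4, 1.6, 0.1]
gripper_width: 0.852
grasp_force: 0.0
```

Call:
arm_command(commands=[0,0,0,0,0,0,1,0,0,0,0,0,0,1])

```text
t: 13.4
eef_pos: [0.5125, 0.4189, 0.203]
tool_rot: [0.001, 0.216, 0.976, 0.001]
contact_force: [-0.4, 0.2, -0.4]
gripper_width: 0.998
grasp_force: 0.0
```

```bash
python3 plan.py .4425,.0875,.2,-33;  python3 - <<'E'
from h import *
C=read_camera('scene'); print(((proj(C,[[.5575,.4,.099],[.513,.418,.099]])-[340,60])*4).round()); a=crop(C,340,60,490,200,4,'g4.png',2.2)
E
```

```text
t 13.4 p [0.5125 0.4189 0.203 ] yaw 65.1 grip 0.998 0.0 F [-0.4  0.2 -0.4] q7 0.41 tilt 0.2
.4425,.0875,.2,-33 -> [-0.0761 -0.3301  0.0021] rz -81.9
[[288. 335.]
 [278. 285.]]
```

View pics/g4.png

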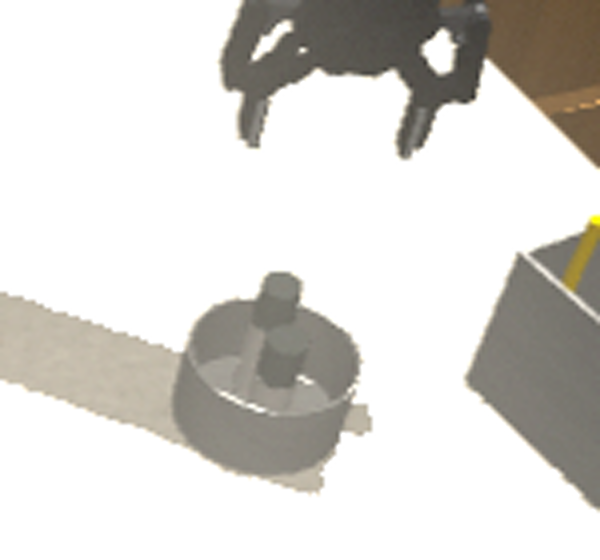

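Both sticks stand upright in the tin, with caps at (280,295) and (285,350) as predicted. Now the brick. I'll turn +98° so the last joint stays in range for the tub.

Call:
arm_command(commands=[-0.007,-0.03,0,0,0,8,1,-0.014,-0.06,0,0,0,16,1,-0.021,-0.09,0,0,0,24,1,-0.028,-0.12,0,0,0,32,1,-0.035,-0.15,0,0,0,40,1,-0.042,-0.18,0,0,0,48,1,-0.049,-0.21,0,0,0,56,1,-0.056,-0.24,0,0,0,64,1])

```text
t: 14.25
eef_pos: [0.46, 0.1754, 0.1996]
tool_rot: [-0.0, 0.702, 0.712, -0.002]
contact_force: [0.9, 0.3, 0.1]
gripper_width: 0.999
grasp_force: 0.0
```

Call:
arm_command(commands=[0,0,0,0,0,8,1,0,0,0,0,0,16,1,0,0,0,0,0,24,1,0,0,0,0,0,32,1,0,0,0,0,0,34,1,0,0,0,0,0,34,1,0,0,0,0,0,34,1])

```text
t: 14.95
eef_pos: [0.4608, 0.1768, 0.2003]
tool_rot: [0.0, 0.878, 0.478, -0.001]
contact_force: [0.0, -0.3, 0.6]
gripper_width: 1.001
grasp_force: 0.0
```

```bash
python3 plan.py .4425,.0875,.1,-33 .4425,.0875,.005,-33
```

```text
t 14.95 p [0.4608 0.1768 0.2003] yaw -32.8 grip 1.001 0.0 F [ 0.  -0.3  0.6] q7 -0.92 tilt 0.12
.4425,.0875,.1,-33 -> [-0.0848  0.0331  0.1005] rz 0.2
.4425,.0875,.005,-33 -> [-0.0846  0.0332  0.1955] rz 0.2
```

Call:
arm_command(commands=[-0.03,0.012,0,0,0,0,1,-0.06,0.024,0.02,0,0,0,1,-0.084,0.033,0.06,0,0,0,1,-0.084,0.033,0.1,0,0,0,1,-0.084,0.033,0.13,0,0,0,1,-0.084,0.033,0.155,0,0,0,1,-0.084,0.033,0.155,0,0,0,1,-0.084,0.033,0.155,0,0,0,1])

```text
t: 15.75
eef_pos: [0.4434, 0.0882, 0.0463]
tool_rot: [0.0, 0.878, 0.478, -0.001]
contact_force: [0.3, 0.6, 0.4]
gripper_width: 1.004
grasp_force: 0.0
```

```bash
python3 plan.py .4425,.0875,.006,-33;  python3 - <<'E'
from h import *
C=read_camera('scene'); a=crop(C,220,70,380,190,4.5,'g5.png',1.5)
E
```

```text
t 15.75 p [0.4434 0.0882 0.0463] yaw -32.9 grip 1.004 0.0 F [0.3 0.6 0.4] q7 -0.56 tilt 0.08
.4425,.0875,.006,-33 -> [-0.001  -0.0003  0.0403] rz 0.1
```

View pics/g5.png

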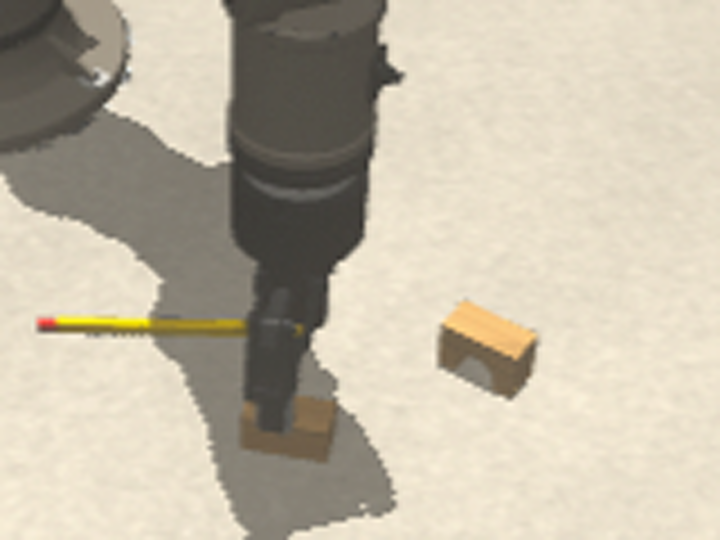

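The open fingers straddle the brick at (288,430) and clear the pencil. Descending and gripping.

Call:
arm_command(commands=[-0.001,0,0.02,0,0,0,1,-0.001,0,0.035,0,0,0,1,-0.001,0,0.04,0,0,0,1,-0.001,0,0.04,0,0,0,1,-0.001,0,0.04,0,0,0,0.5,-0.001,0,0.04,0,0,0,0.3,-0.001,0,0.04,0,0,0,0.2,-0.001,0,0.04,0,0,0,0.2])

```text
t: 16.6
eef_pos: [0.4432, 0.0879, 0.0067]
tool_rot: [-0.0, 0.878, 0.478, 0.0]
contact_force: [1.4, 0.2, 0.8]
gripper_width: 0.331
grasp_force: 0.5
```

Call:
arm_command(commands=[0,0,0,0,0,0,0.2,0,0,0,0,0,0,0.2,0,0,0,0,0,0,0.2,0,0,0,0,0,0,0.2,0,0,0,0,0,0,0.2,0,0,0,0,0,0,0.2])

```text
t: 17.2
eef_pos: [0.4433, 0.088, 0.0067]
tool_rot: [-0.0, 0.878, 0.478, 0.0]
contact_force: [-0.6, 0.8, 5.7]
gripper_width: 0.319
grasp_force: 29.7
```

```bash
python3 plan.py .5069,-.407,.2,6.2 .5625,-.401,.2,6.2
```

```text
t 17.2 p [0.4433 0.088  0.0067] yaw -32.9 grip 0.319 29.7 F [-0.6  0.8  5.7] q7 -0.5 tilt 0.04
.5069,-.407,.2,6.2 -> [-0.3808  0.3224 -0.1935] rz -39.1
.5625,-.401,.2,6.2 -> [-0.3455  0.3658 -0.1935] rz -39.1
```

Call:
arm_command(commands=[0,0,-0.02,0,0,0,0.2,0,0,-0.06,0,0,0,0.2,0,0,-0.1,0,0,0,0.2,-0.02,0.02,-0.14,0,0,0,0.2,-0.045,0.048,-0.16,0,0,-6,0.2,-0.075,0.08,-0.16,0,0,-12,0.2,-0.105,0.112,-0.16,0,0,-18,0.2,-0.135,0.144,-0.16,0,0,-24,0.2])

```text
t: 18.0
eef_pos: [0.4907, -0.1051, 0.1667]
tool_rot: [0.0, 0.758, 0.652, 0.0]
contact_force: [1.4, 0.6, -1.3]
gripper_width: 0.32
grasp_force: 30.0
```

```bash
python3 plan.py .5625,-.401,.17,6.2
```

```text
t 18.0 p [ 0.4907 -0.1051  0.1667] yaw -8.6 grip 0.32 30.0 F [ 1.4  0.6 -1.3] q7 0.16 tilt 0.05
.5625,-.401,.17,6.2 -> [-0.2817  0.1153 -0.0034] rz -14.8
```

Call:
arm_command(commands=[-0.036,0.015,0,0,0,-4,0.2,-0.072,0.03,0,0,0,-8,0.2,-0.108,0.045,0,0,0,-12,0.2,-0.145,0.06,0,0,0,-15,0.2,-0.182,0.075,0,0,0,-15,0.2,-0.22,0.09,0,0,0,-15,0.2,-0.255,0.105,0,0,0,-15,0.2,-0.278,0.115,0,0,0,-15,0.2])

```text
t: 18.8
eef_pos: [0.5605, -0.3994, 0.166]
tool_rot: [0.0, 0.669, 0.743, -0.001]
contact_force: [0.4, 0.7, -0.2]
gripper_width: 0.324
grasp_force: 30.0
```

Call:
arm_command(commands=[0,0,0,0,0,0,0.2,0,0,0,0,0,0,0.2,0,0,0,0,0,0,0.2])

```text
t: 19.1
eef_pos: [0.5612, -0.3946, 0.1659]
tool_rot: [-0.001, 0.668, 0.744, 0.0]
contact_force: [-1.1, -0.1, -0.5]
gripper_width: 0.321
grasp_force: 30.0
```

```bash
python3 plan.py .5625,-.401,.013,6.2;  python3 - <<'E'
from h import *
C=read_camera('scene'); a=crop(C,50,130,210,280,4,'g6.png',1.5)
E
```

```text
t 19.1 p [ 0.5612 -0.3946  0.1659] yaw 6.2 grip 0.321 30.0 F [-1.1 -0.1 -0.5] q7 0.89 tilt 0.09
.5625,-.401,.013,6.2 -> [-0.0068  0.0007  0.1529] rz -0.0
```

View pics/g6.png

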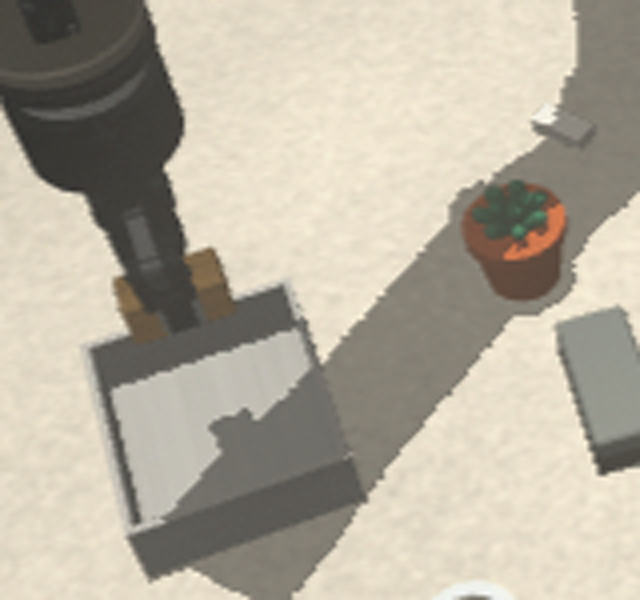

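The brick is level at (175,295), above the tub, and the plant hasn't moved. Lowering.

Call:
arm_command(commands=[-0.007,0.001,0.04,0,0,0,0.2,-0.007,0.001,0.08,0,0,0,0.2,-0.007,0.001,0.115,0,0,0,0.2,-0.007,0.001,0.135,0,0,0,0.2,-0.007,0.001,0.147,0,0,0,0.2,-0.007,0.001,0.153,0,0,0,0.2,-0.007,0.001,0.153,0,0,0,0.2,-0.007,0.001,0.153,0,0,0,0.2])

```text
t: 19.95
eef_pos: [0.5637, -0.4035, 0.0147]
tool_rot: [0.001, 0.668, 0.744, 0.0]
contact_force: [0.6, -0.0, -0.1]
gripper_width: 0.317
grasp_force: 30.0
```

Call:
arm_command(commands=[0,0,0,0,0,0,0.36,0,0,0,0,0,0,0.4,0,0,0,0,0,0,0.44,0,0,0,0,0,0,0.44,0,0,0,0,0,0,0.44,0,0,-0.03,0,0,0,0.44,0,0,-0.08,0,0,0,0.44,0,0,-0.13,0,0,0,0.6])

```text
t: 20.75
eef_pos: [0.5621, -0.4027, 0.1439]
tool_rot: [-0.001, 0.669, 0.744, -0.0]
contact_force: [0.9, 0.0, -0.2]
gripper_width: 0.59
grasp_force: 0.0
```

Call:
arm_command(commands=[0,0,-0.04,0,0,0,1,0,0,-0.04,0,0,0,1,0,0,-0.04,0,0,0,1])

```text
t: 21.05
eef_pos: [0.5633, -0.4033, 0.1844]
tool_rot: [0.001, 0.669, 0.744, 0.0]
contact_force: [0.3, 0.4, -0.7]
gripper_width: 1.002
grasp_force: 0.0
```

```bash
python3 plan.py .424,.2265,.18,-57.7;  python3 - <<'E'
from h import *
C=read_camera('scene'); a=crop(C,50,130,210,280,4,'g7.png',1.5)
E
```

```text
t 21.05 p [ 0.5633 -0.4033  0.1844] yaw 6.1 grip 1.002 0.0 F [ 0.3  0.4 -0.7] q7 0.9 tilt 0.13
.424,.2265,.18,-57.7 -> [ 0.6411 -0.0717  0.0036] rz 63.8
```

View pics/g7.png

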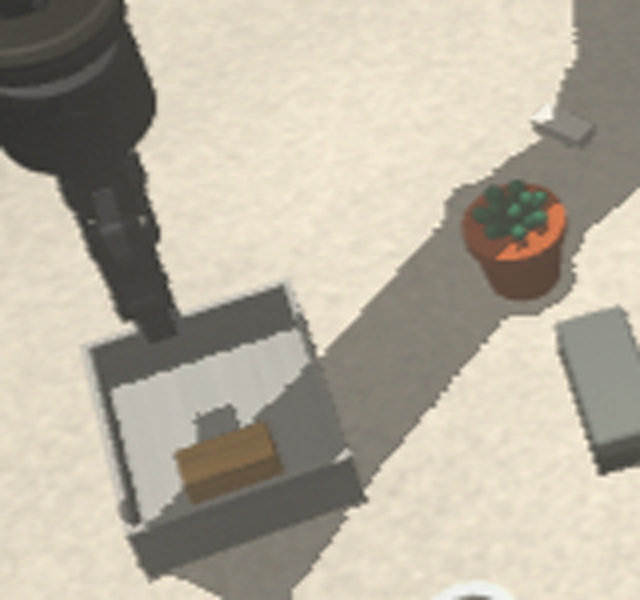

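The brick lies flat in the far half of the tub at (230,460). Next is the bridge; I'll check later steps with silhouette fits instead of pictures.

Call:
arm_command(commands=[0.04,-0.004,0,0,0,4,1,0.085,-0.009,0,0,0,8,1,0.13,-0.014,0,0,0,12,1,0.175,-0.019,0,0,0,16,1,0.22,-0.024,0,0,0,21,1,0.265,-0.029,0,0,0,26,1,0.31,-0.034,0,0,0,31,1,0.355,-0.039,0,0,0,36,1])

```text
t: 21.9
eef_pos: [0.4845, -0.0523, 0.1817]
tool_rot: [-0.001, 0.866, 0.499, -0.002]
contact_force: [1.4, 0.2, -0.1]
gripper_width: 1.002
grasp_force: 0.0
```

Call:
arm_command(commands=[0,0,0,0,0,7,1,0,0,0,0,0,14,1,0,0,0,0,0,21,1,0,0,0,0,0,28,1,0,0,0,0,0,28,1,0,0,0,0,0,28,1])

```text
t: 22.5
eef_pos: [0.4856, -0.0541, 0.1823]
tool_rot: [0.0, 0.961, 0.278, -0.001]
contact_force: [0.6, -0.3, -0.5]
gripper_width: 1.001
grasp_force: 0.0
```

```bash
python3 plan.py .424,.2265,.18,-57.7; python3 - <<'E'
from fit import *
C=[read_camera('top'),read_camera('scene')]
for n in('bridge','eraser'):
    print(n,*[(p.round(4),round(y,1),np.round(e,2)) for p,y,e in (fit(n,C),fit(n,C[:1]),fit(n,C[1:]))])
E
```

```text
t 22.5 p [ 0.4856 -0.0541  0.1823] yaw -57.7 grip 1.001 0.0 F [ 0.6 -0.3 -0.5] q7 -0.74 tilt 0.13
.424,.2265,.18,-57.7 -> [ 0.0978 -0.2701  0.0022] rz -0.0
bridge (array([0.4246, 0.2279]), np.float64(35.4), array([0.24, 0.05])) (array([0.4214, 0.2246]), np.float64(31.8), array([0.18])) (array([0.4261, 0.228 ]), np.float64(31.8), array([0.05]))
eraser (array([ 0.5795, -0.1744]), np.float64(2.3), array([0.4 , 0.06])) (array([ 0.5736, -0.1709]), np.float64(-1.9), array([0.38])) (array([ 0.5805, -0.1748]), np.float64(2.0), array([0.05]))
```

Call:
arm_command(commands=[0.015,-0.042,0,0,0,0,1,0.03,-0.085,0,0,0,0,1,0.046,-0.128,0,0,0,0,1,0.062,-0.17,0,0,0,0,1,0.078,-0.213,0,0,0,0,1,0.09,-0.25,0.0,0,0,0,1,0.098,-0.27,0.02,0,0,0,1,0.098,-0.27,0.06,0,0,0,1])

```text
t: 23.4
eef_pos: [0.4271, 0.2322, 0.1244]
tool_rot: [-0.002, 0.96, 0.28, 0.003]
contact_force: [0.5, 0.7, 0.1]
gripper_width: 0.998
grasp_force: 0.0
```

Call:
arm_command(commands=[0,0,0.04,0,0,0,1,0,0,0.06,0,0,0,1,0,0,0.06,0,0,0,1,0,0,0.06,0,0,0,1])

```text
t: 23.8
eef_pos: [0.4264, 0.2263, 0.0636]
tool_rot: [0.0, 0.961, 0.276, -0.0]
contact_force: [0.9, 0.3, 0.7]
gripper_width: 1.004
grasp_force: 0.0
```

```bash
python3 plan.py .424,.2265,.011,-57.7; python3 - <<'E'
from h import *
C=read_camera('top'); a=crop(C,150,200,250,260,4,'x1.png',1.8)
C=read_camera('scene'); b=crop(C,270,90,390,190,4,'x2.png',1.5)
E
```

```text
t 23.8 p [0.4264 0.2263 0.0636] yaw -57.9 grip 1.004 0.0 F [0.9 0.3 0.7] q7 -1.21 tilt 0.02
.424,.2265,.011,-57.7 -> [-0.0019 -0.0015  0.0526] rz -0.2
```

Alignment is within a few mm, so I'll descend and grip.

Call:
arm_command(commands=[-0.002,-0.001,0.02,0,0,0,1,-0.002,-0.001,0.04,0,0,0,1,-0.002,-0.001,0.05,0,0,0,1,-0.002,-0.001,0.053,0,0,0,1,-0.002,-0.001,0.053,0,0,0,0.5,-0.002,-0.001,0.053,0,0,0,0.3,-0.002,-0.001,0.053,0,0,0,0.2,-0.002,-0.001,0.053,0,0,0,0.2])

```text
t: 24.7
eef_pos: [0.4241, 0.2267, 0.0108]
tool_rot: [-0.0, 0.961, 0.276, 0.0]
contact_force: [-1.4, 0.2, 1.1]
gripper_width: 0.333
grasp_force: 2.4
```

Call:
arm_command(commands=[0,0,0,0,0,0,0.2,0,0,0,0,0,0,0.2,0,0,0,0,0,0,0.2,0,0,0,0,0,0,0.2,0,0,0,0,0,0,0.2,0,0,0,0,0,0,0.2])

```text
t: 25.3
eef_pos: [0.4242, 0.2267, 0.0109]
tool_rot: [-0.0, 0.961, 0.276, 0.0]
contact_force: [-1.3, -0.1, 6.8]
gripper_width: 0.319
grasp_force: 29.1
```

```bash
python3 plan.py .5069,-.407,.2,6.2
```

```text
t 25.3 p [0.4242 0.2267 0.0109] yaw -57.9 grip 0.319 29.1 F [-1.3 -0.1  6.8] q7 -1.13 tilt 0.06
.5069,-.407,.2,6.2 -> [-0.2664  0.5807 -0.1896] rz -64.1
```

Call:
arm_command(commands=[0,0,-0.02,0,0,0,0.2,0,0,-0.06,0,0,0,0.2,0,0,-0.1,0,0,0,0.2,-0.01,0.022,-0.14,0,0,-4,0.2,-0.028,0.06,-0.16,0,0,-10,0.2,-0.046,0.1,-0.16,0,0,-17,0.2,-0.064,0.14,-0.16,0,0,-24,0.2,-0.082,0.18,-0.16,0,0,-31,0.2])

```text
t: 26.1
eef_pos: [0.4499, 0.0289, 0.1708]
tool_rot: [-0.0, 0.851, 0.525, 0.001]
contact_force: [0.9, -0.5, -1.7]
gripper_width: 0.324
grasp_force: 30.0
```

```bash
python3 plan.py .5069,-.407,.17,6.2
```

```text
t 26.1 p [0.4499 0.0289 0.1708] yaw -26.6 grip 0.324 30.0 F [ 0.9 -0.5 -1.7] q7 -0.46 tilt 0.09
.5069,-.407,.17,6.2 -> [-0.3642  0.2461  0.0004] rz -32.8
```

Call:
arm_command(commands=[-0.036,0.025,0,0,0,-5,0.2,-0.072,0.049,0,0,0,-10,0.2,-0.108,0.073,0,0,0,-15,0.2,-0.144,0.097,0,0,0,-20,0.2,-0.18,0.122,0,0,0,-25,0.2,-0.216,0.146,0,0,0,-30,0.2,-0.252,0.17,0,0,0,-33,0.2,-0.29,0.196,0,0,0,-33,0.2])

```text
t: 26.9
eef_pos: [0.4932, -0.3183, 0.1703]
tool_rot: [-0.0, 0.668, 0.744, 0.0]
contact_force: [1.6, 0.1, -0.3]
gripper_width: 0.322
grasp_force: 30.0
```

Call:
arm_command(commands=[0,0,0,0,0,0,0.2,0,0,0,0,0,0,0.2,0,0,0,0,0,0,0.2])

```text
t: 27.2
eef_pos: [0.4933, -0.3156, 0.17]
tool_rot: [-0.001, 0.668, 0.744, 0.0]
contact_force: [0.4, 0.2, -0.4]
gripper_width: 0.323
grasp_force: 30.0
```

```bash
python3 plan.py .5069,-.407,.1,6.2
```

```text
t 27.2 p [ 0.4933 -0.3156  0.17  ] yaw 6.1 grip 0.323 30.0 F [ 0.4  0.2 -0.4] q7 0.87 tilt 0.08
.5069,-.407,.1,6.2 -> [-0.0924  0.0038  0.0699] rz -0.1
```

Call:
arm_command(commands=[-0.03,0.001,0,0,0,0,0.2,-0.06,0.002,0,0,0,0,0.2,-0.085,0.003,0,0,0,0,0.2,-0.092,0.004,0.02,0,0,0,0.2,-0.092,0.004,0.05,0,0,0,0.2,-0.092,0.004,0.07,0,0,0,0.2,-0.092,0.004,0.07,0,0,0,0.2,-0.092,0.004,0.07,0,0,0,0.2])

```text
t: 28.0
eef_pos: [0.5078, -0.4067, 0.1007]
tool_rot: [-0.0, 0.668, 0.744, 0.0]
contact_force: [0.6, 0.3, 0.2]
gripper_width: 0.32
grasp_force: 30.0
```

```bash
python3 plan.py .5069,-.407,.0165,6.2
```

```text
t 28.0 p [ 0.5078 -0.4067  0.1007] yaw 6.2 grip 0.32 30.0 F [0.6 0.3 0.2] q7 1.04 tilt 0.03
.5069,-.407,.0165,6.2 -> [-0.0002 -0.0009  0.0842] rz -0.0
```

Call:
arm_command(commands=[0,-0.001,0.03,0,0,0,0.2,0,-0.001,0.055,0,0,0,0.2,0,-0.001,0.072,0,0,0,0.2,0,-0.001,0.08,0,0,0,0.2,0,-0.001,0.084,0,0,0,0.2,0,-0.001,0.084,0,0,0,0.2,0,-0.001,0.084,0,0,0,0.2])

```text
t: 28.7
eef_pos: [0.5067, -0.4087, 0.0173]
tool_rot: [0.001, 0.669, 0.744, 0.0]
contact_force: [-0.1, -0.6, -0.1]
gripper_width: 0.327
grasp_force: 30.0
```

Call:
arm_command(commands=[0,0,0,0,0,0,0.36,0,0,0,0,0,0,0.4,0,0,0,0,0,0,0.43,0,0,0,0,0,0,0.43,0,0,0,0,0,0,0.43,0,0,-0.03,0,0,0,0.43,0,0,-0.08,0,0,0,0.43,0,0,-0.13,0,0,0,0.6])

```text
t: 29.5
eef_pos: [0.5055, -0.4077, 0.147]
tool_rot: [-0.001, 0.669, 0.744, -0.0]
contact_force: [1.2, -0.2, 0.2]
gripper_width: 0.583
grasp_force: 0.0
```

Call:
arm_command(commands=[0,0,-0.04,0,0,0,1,0,0,-0.04,0,0,0,1,0,0,-0.04,0,0,0,1])

```text
t: 29.8
eef_pos: [0.5065, -0.4083, 0.1872]
tool_rot: [0.001, 0.669, 0.744, 0.0]
contact_force: [-0.3, -0.1, -1.1]
gripper_width: 1.002
grasp_force: 0.0
```

```bash
python3 plan.py .579,-.175,.18,91.9
```

```text
t 29.8 p [ 0.5065 -0.4083  0.1872] yaw 6.1 grip 1.002 0.0 F [-0.3 -0.1 -1.1] q7 0.99 tilt 0.12
.579,-.175,.18,91.9 -> [0.2243 0.0968 0.0072] rz -85.8
```

Call:
arm_command(commands=[0.03,0.012,0,0,0,-8,1,0.06,0.025,0,0,0,-16,1,0.09,0.038,0,0,0,-24,1,0.12,0.051,0,0,0,-32,1,0.15,0.064,0,0,0,-40,1,0.18,0.077,0,0,0,-48,1,0.205,0.088,0,0,0,-56,1,0.224,0.097,0,0,0,-64,1])

```text
t: 30.6
eef_pos: [0.5782, -0.1722, 0.1841]
tool_rot: [-0.002, 0.169, 0.986, 0.0]
contact_force: [0.3, 0.0, -0.8]
gripper_width: 1.0
grasp_force: 0.0
```

Call:
arm_command(commands=[0,0,0,0,0,-8,1,0,0,0,0,0,-16,1,0,0,0,0,0,-22,1,0,0,0,0,0,-22,1,0,0,0,0,0,-22,1,0,0,0,0,0,-22,1])

```text
t: 31.2
eef_pos: [0.5784, -0.175, 0.1855]
tool_rot: [-0.001, -0.017, 1.0, 0.0]
contact_force: [0.4, -0.3, -0.2]
gripper_width: 0.998
grasp_force: 0.0
```

```bash
python3 plan.py .579,-.175,.06,91.9
```

```text
t 31.2 p [ 0.5784 -0.175   0.1855] yaw 92.0 grip 0.998 0.0 F [ 0.4 -0.3 -0.2] q7 1.9 tilt 0.08
.579,-.175,.06,91.9 -> [-8.000e-04 -1.000e-04  1.255e-01] rz 0.1
```

Call:
arm_command(commands=[0,0,0.04,0,0,0,1,0,0,0.08,0,0,0,1,0,0,0.115,0,0,0,1,0,0,0.14,0,0,0,1,0,0,0.158,0,0,0,1,0,0,0.168,0,0,0,1,0,0,0.171,0,0,0,1,0,0,0.171,0,0,0,0.7])

```text
t: 32.0
eef_pos: [0.5791, -0.1752, 0.0155]
tool_rot: [0.0, -0.018, 1.0, -0.0]
contact_force: [-0.0, -0.3, 0.2]
gripper_width: 0.858
grasp_force: 0.0
```

Call:
arm_command(commands=[0,0,0,0,0,0,0.5,0,0,0,0,0,0,0.4,0,0,0,0,0,0,0.4,0,0,0,0,0,0,0.4,0,0,0,0,0,0,0.4,0,0,0,0,0,0,0.4,0,0,0,0,0,0,0.4,0,0,0,0,0,0,0.4])

```text
t: 32.8
eef_pos: [0.5798, -0.1753, 0.0165]
tool_rot: [0.001, -0.018, 1.0, -0.0]
contact_force: [-1.7, 0.1, 6.3]
gripper_width: 0.521
grasp_force: 31.3
```

```bash
python3 plan.py .6615,-.016,.1,94.7
```

```text
t 32.8 p [ 0.5798 -0.1753  0.0165] yaw 92.1 grip 0.521 31.3 F [-1.7  0.1  6.3] q7 1.95 tilt 0.12
.6615,-.016,.1,94.7 -> [-0.0876  0.1563 -0.0833] rz -2.6
```

Call:
arm_command(commands=[0,0,-0.02,0,0,0,0.4,0,0,-0.05,0,0,0,0.4,0,0,-0.08,0,0,0,0.4,-0.02,0.035,-0.1,0,0,-1,0.4,-0.042,0.075,-0.1,0,0,-2.6,0.4,-0.065,0.115,-0.1,0,0,-2.6,0.4,-0.082,0.145,-0.1,0,0,-2.6,0.4,-0.088,0.156,-0.1,0,0,-2.6,0.4])

```text
t: 33.6
eef_pos: [0.6626, -0.0101, 0.1153]
tool_rot: [0.001, -0.044, 0.999, 0.001]
contact_force: [-0.4, 0.2, -1.4]
gripper_width: 0.52
grasp_force: 31.0
```

Call:
arm_command(commands=[0,0,0,0,0,0,0.4,0,0,0,0,0,0,0.4,0,0,0,0,0,0,0.4])

```text
t: 33.9
eef_pos: [0.6603, -0.019, 0.1153]
tool_rot: [-0.0, -0.039, 0.999, -0.001]
contact_force: [-0.2, 0.2, -1.2]
gripper_width: 0.517
grasp_force: 31.0
```

```bash
python3 plan.py .6615,-.016,.0215,94.7; python3 - <<'E'
from fit import *
C=[read_camera('scene')]
OBJ['eraser']=(.6615,-.016,4.7,.1,.045,.131)
b=lambda z0,z1:None
import fit as F
F.shape=lambda n,v: np.vstack(box(v[:2],v[2],.1,.045,.1,.131))
F.OBJ=OBJ
c=C[0]; q=proj(c,F.shape('e',[.6615,-.016,.08])); a=q.min(0).astype(int)-30; e=q.max(0).astype(int)+30
crop(c,a[0],a[1],e[0],e[1],3,'x3.png',1.5); print(a,e)
E
```

```text
t 33.9 p [ 0.6603 -0.019   0.1153] yaw 94.5 grip 0.517 31.0 F [-0.2  0.2 -1.2] q7 1.69 tilt 0.09
.6615,-.016,.0215,94.7 -> [-0.0015  0.003   0.0938] rz -0.2
[226 157] [323 263]
```

Call:
arm_command(commands=[-0.001,0.003,0.03,0,0,0,0.4,-0.001,0.003,0.055,0,0,0,0.4,-0.001,0.003,0.075,0,0,0,0.4,-0.001,0.003,0.086,0,0,0,0.4,-0.001,0.003,0.092,0,0,0,0.4,-0.001,0.003,0.094,0,0,0,0.4,-0.001,0.003,0.094,0,0,0,0.4,-0.001,0.003,0.094,0,0,0,0.4])

```text
t: 34.75
eef_pos: [0.6626, -0.013, 0.0223]
tool_rot: [0.001, -0.041, 0.999, 0.0]
contact_force: [0.2, 0.3, -0.4]
gripper_width: 0.517
grasp_force: 31.0
```

Call:
arm_command(commands=[0,0,0,0,0,0,0.55,0,0,0,0,0,0,0.6,0,0,0,0,0,0,0.65,0,0,0,0,0,0,0.65,0,0,0,0,0,0,0.65,0,0,-0.03,0,0,0,0.65,0,0,-0.08,0,0,0,0.65,0,0,-0.13,0,0,0,0.65])

```text
t: 35.55
eef_pos: [0.6611, -0.013, 0.152]
tool_rot: [-0.001, -0.041, 0.999, -0.0]
contact_force: [0.9, -0.5, 1.1]
gripper_width: 0.647
grasp_force: 0.0
```

Call:
arm_command(commands=[0.04,0.03,-0.04,0,0,0,1,0.08,0.05,-0.06,0,0,0,1,0.12,0.07,-0.06,0,0,0,1,0.16,0.09,-0.06,0,0,0,1,0.19,0.1,-0.06,0,0,0,1,0.2,0.1,-0.06,0,0,0,1,0.2,0.1,-0.06,0,0,0,1,0.2,0.1,-0.06,0,0,0,1])

```text
t: 36.35
eef_pos: [0.4557, 0.07, 0.2117]
tool_rot: [0.001, -0.04, 0.999, 0.0]
contact_force: [-0.3, -0.4, 0.6]
gripper_width: 1.0
grasp_force: 0.0
```

```bash
python3 plan.py; python3 - <<'E'
from h import *
C=read_camera('scene'); a=crop(C,60,100,440,280,2.1,'a.png',1.5)
C=read_camera('top'); b=crop(C,90,125,410,210,2.1,'b.png',1.8)
im=np.zeros((a.shape[0]+b.shape[0],800,3),np.uint8); im[:a.shape[0],:a.shape[1]]=a; im[a.shape[0]:,:b.shape[1]]=b
cv2.imwrite('pics/final.png',im); print(im.shape)
E
```

```text
t 36.35 p [0.4557 0.07   0.2117] yaw 94.6 grip 1.0 0.0 F [-0.3 -0.4  0.6] q7 1.4 tilt 0.09
(556, 800, 3)
```

View pics/final.png

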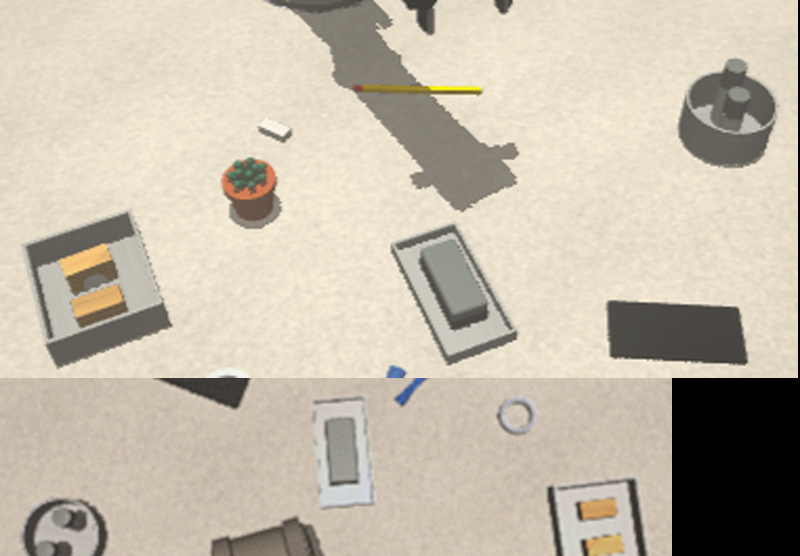

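The final picture shows both sticks upright in the tin (735,90). The bridge (90,265) and brick (98,305) lie side by side in the tub, and the eraser is flat in the tray (455,280). The plant (249,185) hasn't moved, and the arm is clear.

```bash
python3 -c "
from station import hand_in; print(hand_in())"
```

```text
the job is handed in; nothing more can be done
None
```

The job is handed in: both glue sticks stand in the tin, the brick and bridge lie side by side in the tub, the eraser is felt side down in the tray, and the plant was not moved (about 36 s of the 136 s used).

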